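# Zero the scale that holds the dish

## Task

Zero the bench scale that has the empty dish on it: with a fingertip push its shutter fully open, reach into the well and press the sunken key all the way down, holding it there for at least a second, then let the key come up and push the shutter fully closed again. Do not force anything, leave the other scale's shutter and key alone, and leave the dish, the bells and the other things where they are.

Things in the scene. Friction and masses are not known exactly. Their poses are not given: they have to be found in the camera images.
- scale_a: the scale to be zeroed: it carries the round white dish. Fixed grey bench scale, own x -125 to +110 mm, own y +-90. Origin on the table; own x runs from console (robot's end) to pan, own y to its left. Console: x -125 to -25, flat top 46 mm above the table, with a well and shutter. Steel pan: x -18 to +108, top 50 mm above the table.
- a_well (a point): centre of the mouth of the well in scale_a, level with the console top (own x -65, y -38 mm). Well: rectangular, 36 (own x) x 54 (own y) mm, 34 mm deep; closed fingertips fit, best with their wide direction along own y.
- a_key_top (a point): centre of the top face of the sunken white key in the well of scale_a: 24 (own x) x 42 (own y) mm, 18 mm below the console top when up. Travels 6 mm straight down on a spring (1.6 N to start, 4 N at the bottom) and springs back.
- a_ridge_top (a point): middle of the top edge of the push ridge on the shutter of scale_a; moves with it. Ridge 40 (own x) x 8 (own y), 12 mm high, on the middle of a flat aluminium plate 46 (own x) x 60 (own y) x 3 mm (plate top 49.5, ridge top 61.5 mm above the table) between two rails 51 mm high, 47 mm apart.
- a_shutter (a joint): slide of the shutter of scale_a along the scale's own +y, m: 0 closed over the well (end stop), 0.062 fully open (end stop). It starts 0 to 0.015 open, needs about 2 N to push and stays where it is left.
- a_key (a joint): how far the key of scale_a is pressed, m: 0 up, 0.006 at the bottom.
- scale_b: the other scale, identical in build, to be left alone: it carries the brass bell. Fixed grey bench scale, own x -125 to +110 mm, own y +-90. Origin on the table; own x runs from console (robot's end) to pan, own y to its left. Console: x -125 to -25, flat top 46 mm above the table, with a well and shutter. Steel pan: x -18 to +108, top 50 mm above the table.
- b_well (a point): centre of the mouth of the well in scale_b, level with the console top (own x -65, y -38 mm). Well: rectangular, 36 (own x) x 54 (own y) mm, 34 mm deep; closed fingertips fit, best with their wide direction along own y.
- b_key_top (a point): centre of the top face of the sunken white key in the well of scale_b: 24 (own x) x 42 (own y) mm, 18 mm below the console top when up. Travels 6 mm straight down on a spring (1.6 N to start, 4 N at the bottom) and springs back.
- b_ridge_top (a point): middle of the top edge of the push ridge on the shutter of scale_b; moves with it. Ridge 40 (own x) x 8 (own y), 12 mm high, on the middle of a flat aluminium plate 46 (own x) x 60 (own y) x 3 mm (plate top 49.5, ridge top 61.5 mm above the table) between two rails 51 mm high, 47 mm apart.
- b_shutter (a joint): slide of the shutter of scale_b along the scale's own +y, m: 0 closed over the well (end stop), 0.062 fully open (end stop). It starts 0 to 0.015 open, needs about 2 N to push and stays where it is left.
- b_key (a joint): how far the key of scale_b is pressed, m: 0 up, 0.006 at the bottom.
- dish: loose empty white ceramic dish, 90 mm across, 26 mm high, on the pan of scale_a; origin at the centre of its underside.
- pan_bell: loose brass bell, 35 mm across, 36 mm high, origin at the centre of its underside, standing on the pan of scale_b.
- mid_bell: loose brass bell, 35 mm across, 36 mm high, origin at the centre of its underside, standing on the table between the two scales.
- loupe: loose black eyepiece magnifier, 38 mm across, 40 mm high, on the table to the left; origin at the centre of its underside.
- brush: loose brush lying on the table to the right.

How it is judged:
By the outcome, as a careful person would: the job done as asked, in the order asked, and still so for the second after the job is handed in, with the robot touching nothing.
It also fails if it takes over 51 s, if anything falls off the work surface, if the arm or the gripper's body presses on something with over 40 N, if the wrist force passes 120 N, or if a joint passes its speed limit or range.

## Robot

A 7-joint arm with a two-finger parallel gripper is mounted at the origin on the work surface. World frame = base frame: x ahead of the robot, y to its left, z up, the work surface at z = 0. Lengths are in mm, angles in rad, forces in N, time in s.
With the tool pointing down it reaches from about 400 to 850 mm from the base axis. Payload 4.5 kg.
Tool frame: the origin (TCP) lies on the mounting face of the last link; the fingertips stand 166 mm ahead of it and the grasp point (between the pads) lies 147 mm ahead of it (manip.tip_extent is the distance from the TCP to the fingertips, in mm); z points along the fingers, y is the direction in which the jaws open and shut (so a half turn about z gives the same grasp; the last joint's range is limited). The gripper opens to 88 mm and grips with 3 to 60 N. Pads are 18 mm wide; open, the fingers measure 123 mm over their backs; the gripper's body (75 mm by 187 mm) begins 45 mm behind the grasp point.
Start: joints at [1.279, 0.689, -0.195, 1.565, 0.157, 0.902, -0.215], TCP at [200.065, -592.125, 404.743] pointing down, gripper open.
Joint ranges: [-3.01, 3.01], [-0.46, 2.08], [-1.47, 1.51], [0.13, 2.56], [-1, 4.14], [0.04, 2.09], [-2.66, 2.66]. Speed limits (rad/s): [2.57, 2.57, 3.14, 3.14, 3.14, 3.14, 3.14].

## Interface

Orientations are given as a unit quaternion [x, y, z, w].
In Python, from cell import manip gives the robot as it stands.
- The arm moves only by the tool send_rows, never from a script. Its argument "motion" is a list of rows, each an object with "slide": the shift along the world's x, y, z in cm, a list of three; "twist": the turn, a rotation vector about the world's x, y, z in degrees, a list of three. In form: [{"slide": [tx, ty, tz], "twist": [rx, ry, rz]}, ...]. A call has exactly 10 rows; each row shifts and turns the pose as measured when the row begins; what a row does not reach is not made up. A row lasts 1/10 s, in which the tool goes at most 50 mm and 8.59 degrees, less where a joint would pass 70% of its speed; a pose out of reach is approached as far as the arm can. A call is refused whole if a number of a shift passes 5 or a number of a turn 8.59, either way. A call with a gripper value outside its range is refused whole. "fingers" is the finger opening in cm, from 0 to 8.81, set as the call begins (left out, the last holds). The fingers move at their own pace and stop on an object; "force" is the grip in N (left out, the last holds). Time passes only in rows, so rows that do not move let the fingers close, or fill a call up. It gives the time, the measured TCP pose, the force and the opening at its end, in the units of the state.
- manip.get_state(): the state, without advancing time (a new reading comes with each control period).
- manip.read_camera(name): name is "scene" or "top" or "wrist"; returns a dict with "pixels" (480x640x3 uint8, red, green, blue), "K" (3x3 intrinsics, pixels), "dist" ([k1, k2, p1, p2, k3] as OpenCV has them; the pictures are not rectified), "world_from_camera" (4x4, takes a point from camera to world coordinates). Camera axes: x right, y down, z forward; pixel columns grow to the right and rows downward; lengths in mm; the calibration is good to about 2 mm. A picture is of the moment at which its call begins. There is no depth.
- manip.job_done(): hands the job in, once; it reports no verdict.
The state is a dict: "time_s": time; "q": joint angles; "qvel": joint speeds; "effort": joint torques, N m; "tool_pos": TCP position; "eef_rot": TCP orientation; "ft_force": force on the tool from outside, world axes, zero at the start; "moment": the same for the moment, N m; "finger_gap": finger opening in mm.
Only numpy, scipy, OpenCV 4.12 (cv2) and the standard library are available. Lean on these libraries where they do the work, as an engineer would, in place of code of your own. Each camera call takes 0.05 s, during which the arm holds its last target. There are 200 camera calls.

## Working session

There is one attempt and no reset: what is moved stays moved. The work goes in short steps, Python scripts to look and compute and a tool call to move; the robot and the scene stay as the last step left them, time stands still between calls to the robot, and variables do not carry over. Pictures are saved under pics/ and viewed, about 8 in all and at most 12, crops included, and the job is handed in when it is done.

Besides the shell and the picture viewer there is one more tool, called after "Request:" in YAML: its name, and indented under it one key for each argument. send_rows: Moves the arm, as the interface text tells. Its arguments: {"type":"object","properties":{"motion":{"type":"array","items":{"type":"object","properties":{"slide":{"type":"array","items":{"type":"number"}},"twist":{"type":"array","items":{"type":"number"}}}}},"fingers":{"type":"number"},"force":{"type":"number"}},"required":["motion"]}

```bash
ls; mkdir -p pics; python3 - <<'E'
from cell import manip
import cv2,numpy as np
print(manip.get_state())
for n in("scene","top"):
    c=manip.read_camera(n); cv2.imwrite(f"pics/{n}0.png",c["pixels"][:,:,::-1]); np.savez(f"pics/{n}0.npz",**c)
    print(n,c["K"],c["dist"],c["world_from_camera"])
E
```

```text
pics
{'time_s': 0.0, 'q': array([ 1.27879495,  0.68997084, -0.19454505,  1.56634806,  0.15733468,
        0.90249616, -0.21509188]), 'qvel': array([-6.50165435e-05, -5.10918879e-04, -5.41996223e-04,  4.22209266e-04,
        3.30290559e-04,  2.03810494e-04, -6.74928707e-04]), 'effort': array([-4.30036762e-04, -5.27566409e+01, -1.26713421e+00, -1.53430957e+01,
       -5.27056865e-02,  6.53696159e-03,  1.93392320e-04]), 'tool_pos': array([ 199.91945789, -591.81372811,  403.91767863]), 'eef_rot': array([ 9.86749354e-01,  1.62249436e-01, -2.17163486e-04, -8.86163952e-04]), 'ft_force': array([ 0.71608794, -0.76751718,  0.22493456]), 'moment': array([ 0.0173091 , -0.01908305, -0.0143018 ]), 'finger_gap': 88.2490073850976}
scene [[439.006375     0.         321.65847414]
 [  0.         439.006375   238.81920997]
 [  0.           0.           1.        ]] [0.02569335 0.         0.         0.         0.        ] [[-5.22283543e-01  7.06969444e-01 -4.76879550e-01  1.15100190e+03]
 [ 8.52698624e-01  4.40279360e-01 -2.81174574e-01  3.15600165e+02]
 [ 1.11783905e-02 -5.53487389e-01 -8.32782537e-01  1.10020174e+03]
 [ 0.00000000e+00  0.00000000e+00  0.00000000e+00  1.00000000e+00]]
top [[578.66855839   0.         315.44792717]
 [  0.         578.66855839 251.70967106]
 [  0.           0.           1.        ]] [-0.00227407  0.          0.          0.          0.        ] [[-3.21021556e-02 -9.77921242e-01  2.06493334e-01  2.05381136e+02]
 [-9.99478940e-01  3.21042726e-02 -3.34140739e-03 -6.23681465e+00]
 [-3.36168500e-03 -2.06493005e-01 -9.78442302e-01  1.72092097e+03]
 [ 0.00000000e+00  0.00000000e+00  0.00000000e+00  1.00000000e+00]]
```

View pics/top0.png

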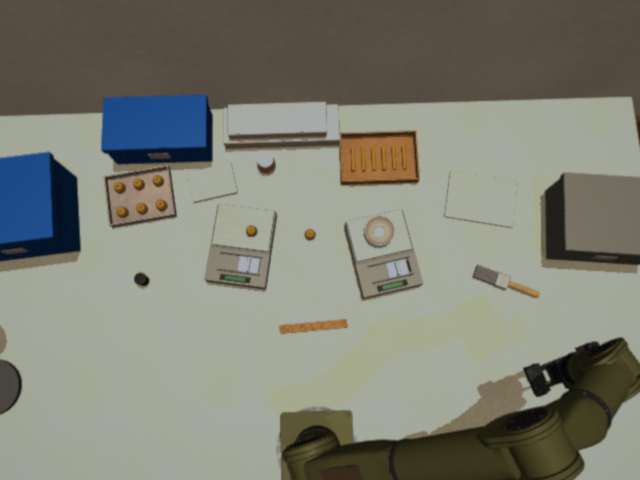

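View pics/scene0.png

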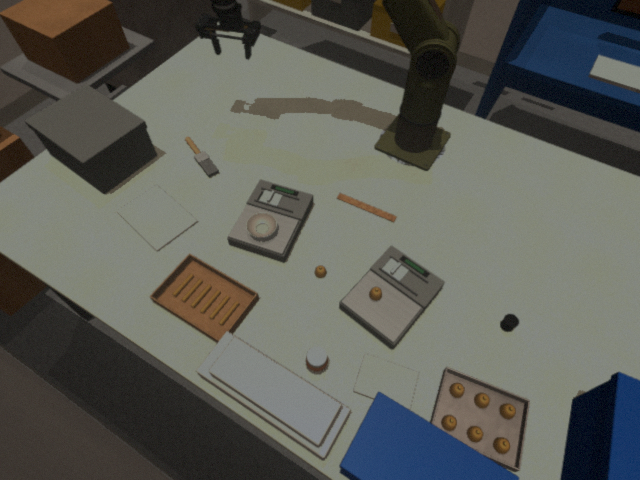

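The top view shows scale_a (with the dish) around (384,252) and its shutter around (399,268). Scale_b is at (241,247). I'll crop in on scale_a.

```bash
cat > h.py <<'E'
import numpy as np,cv2
def ray(c,uv,z):
    p=cv2.undistortPoints(np.array(uv,float).reshape(-1,1,2),c["K"],c["dist"]).reshape(-1,2)
    T=c["world_from_camera"]; d=np.c_[p,np.ones(len(p))]@T[:3,:3].T; o=T[:3,3]
    return o+d*((z-o[2])/d[:,2])[:,None]
def proj(c,P):
    M=np.linalg.inv(c["world_from_camera"])
    return cv2.projectPoints(np.array(P,float).reshape(-1,3),cv2.Rodrigues(M[:3,:3])[0],M[:3,3],c["K"],c["dist"])[0].reshape(-1,2)
def own(o,yaw,P):
    P=np.array(P,float).reshape(-1,3);c,s=np.cos(yaw),np.sin(yaw)
    return np.c_[o[0]+c*P[:,0]-s*P[:,1],o[1]+s*P[:,0]+c*P[:,1],P[:,2]]
E
python3 - <<'E'
import cv2
a=cv2.imread("pics/top0.png")[200:305,335:435]
cv2.imwrite("pics/c.png",cv2.resize(a,None,fx=5.7,fy=5.7,interpolation=cv2.INTER_CUBIC))
E
```

```text
(no output)
```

View pics/c.png

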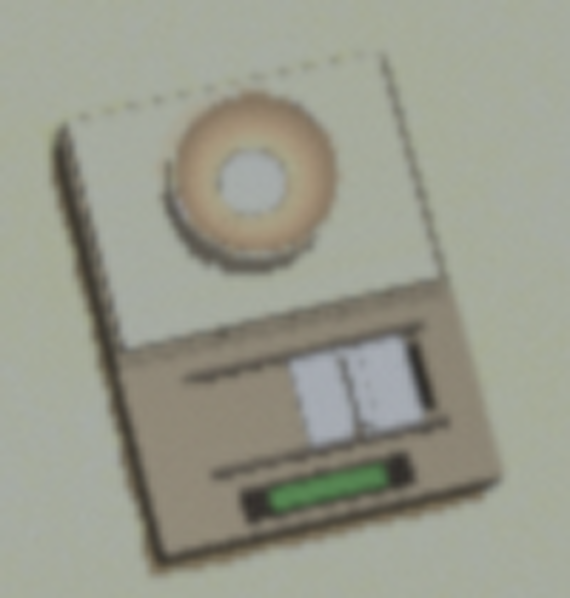

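The crop shows console corners at about (160,557), (500,478), (440,283) and (122,352). The shutter plate spans (302,402) to (415,378), with the dark end of the well open at its right.

```bash
python3 - <<'E'
from h import *
c=dict(np.load("pics/top0.npz"))
px=np.array([(160,555),(500,478),(440,285),(122,352)])/5.7+[335-.4,200-.4]
W=ray(c,px,46)[:,:2]; O=np.array([(-125,90),(-125,-90),(-25,-90),(-25,90)],float)
A,B=O-O.mean(0),W-W.mean(0)
yaw=np.arctan2((A[:,0]*B[:,1]-A[:,1]*B[:,0]).sum(),(A*B).sum())
R=np.array([[np.cos(yaw),-np.sin(yaw)],[np.sin(yaw),np.cos(yaw)]])
o=W.mean(0)-R@O.mean(0)
print("yaw",np.degrees(yaw),"o",o,"res",W-(O@R.T+o))
q=np.array([(302,402),(415,378),(350,392)])/5.7+[334.6,199.6]
print("plate edges own",(ray(c,q,49.5)[:,:2]-o)@R)
print("dish own", (ray(c,np.array([[257,175]])/5.7+[334.6,199.6],76)[:,:2]-o)@R)
print("well,world",own(o,yaw,[(-65,-38,46),(-65,-20,46)]))
E
```

```text
yaw 10.545707612682854 o [ 562.5960335  -209.68278816] res [[-3.39171957 -0.87389809]
 [-2.35953808 -0.06500359]
 [ 1.39393116  5.64510901]
 [ 4.35732649 -4.70620733]]
plate edges own [[-67.59337686   0.56167196]
 [-67.91970933 -59.2562041 ]
 [-67.83058539 -24.80196311]]
dish own [[48.40157538 -1.03654332]]
well,world [[ 505.648689   -258.93722912   46.        ]
 [ 502.35433157 -241.24126322   46.        ]]
```

Request:
send_rows:
  motion:
    - {"slide": [3, 3.4, 0], "twist": [0, 0, -0.8]}
    - {"slide": [3, 3.4, 0], "twist": [0, 0, -0.8]}
    - {"slide": [3, 3.4, 0], "twist": [0, 0, -0.8]}
    - {"slide": [3, 3.4, 0], "twist": [0, 0, -0.8]}
    - {"slide": [3, 3.4, 0], "twist": [0, 0, -0.8]}
    - {"slide": [3, 3.4, 0], "twist": [0, 0, -0.8]}
    - {"slide": [3, 3.4, 0], "twist": [0, 0, -0.8]}
    - {"slide": [3, 3.4, 0], "twist": [0, 0, -0.8]}
    - {"slide": [3, 3.4, 0], "twist": [0, 0, -0.8]}
    - {"slide": [3, 3.4, 0], "twist": [0, 0, -0.8]}
  fingers: 0
  force: 20

```text
time_s: 1.1
tool_pos: [500.2, -243.4, 400.2]
eef_rot: [0.997, 0.081, -0.005, -0.001]
ft_force: [0.6, -0.4, -0.4]
finger_gap: 10.6
```

```bash
python3 - <<'E'
from cell import manip
import cv2,numpy as np
s=manip.get_state();print(s["tool_pos"],s["eef_rot"],s["finger_gap"])
c=manip.read_camera("wrist"); cv2.imwrite("pics/w1.png",c["pixels"][:,:,::-1]); np.savez("pics/w1.npz",**c)
print(c["world_from_camera"],c["K"])
E
```

```text
[ 500.19396521 -243.44111397  400.20377905] [ 0.99670831  0.08093071 -0.0045367  -0.0014746 ] 10.646326019185741
[[ 1.61323887e-01 -9.36221337e-01 -3.12192587e-01  5.79805619e+02]
 [-9.86893718e-01 -1.54295776e-01 -4.72609973e-02 -2.29337698e+02]
 [-3.92324343e-03  3.15725231e-01 -9.48842551e-01  3.79562711e+02]
 [ 0.00000000e+00  0.00000000e+00  0.00000000e+00  1.00000000e+00]] [[419.32172911   0.         320.9262817 ]
 [  0.         419.32172911 238.79425909]
 [  0.           0.           1.        ]]
```

View pics/w1.png

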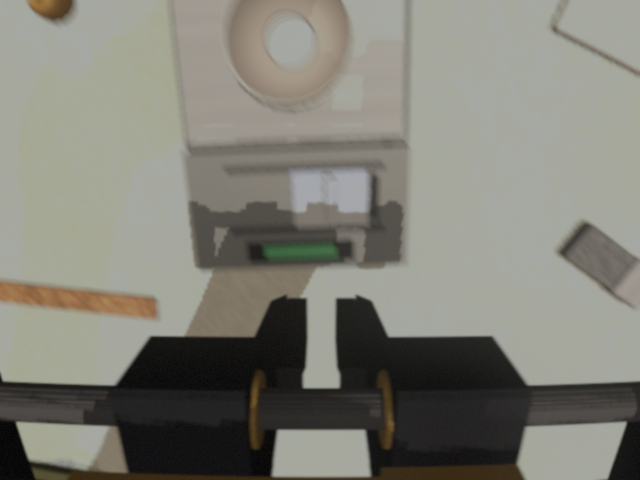

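The wrist view shows the console face clearly, with corners near (199,268), (405,263), (408,148) and (189,153). The shutter plate runs from (290,200) to (371,197), with the ridge near x≈327. I'll zoom once to get edges.

```bash
python3 - <<'E'
import cv2,numpy as np
a=cv2.imread("pics/w1.png")[135:275,180:420]
a=cv2.convertScaleAbs(a,alpha=1.3)
cv2.imwrite("pics/c2.png",cv2.resize(a,None,fx=3.3333,fy=3.3333,interpolation=cv2.INTER_CUBIC))
E
```

```text
(no output)
```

View pics/c2.png

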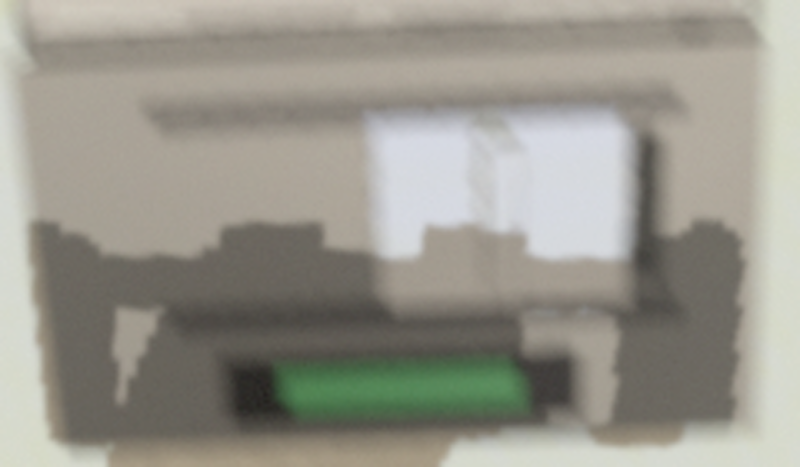

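```bash
python3 - <<'E'
from h import *
c=dict(np.load("pics/w1.npz"))
f=lambda L:(np.array(L,float)/3.3333+[179.65,134.65])
W=ray(c,f([(58,438),(757,430),(762,46),(25,68)]),46)[:,:2]; O=np.array([(-125,90),(-125,-90),(-25,-90),(-25,90)],float)
A,B=O-O.mean(0),W-W.mean(0)
yaw=np.arctan2((A[:,0]*B[:,1]-A[:,1]*B[:,0]).sum(),(A*B).sum())
R=np.array([[np.cos(yaw),-np.sin(yaw)],[np.sin(yaw),np.cos(yaw)]])
o=W.mean(0)-R@O.mean(0)
print("yaw",np.degrees(yaw),"o",o,"\n",(W-o)@R)
print("plate",(ray(c,f([(365,112),(625,108),(395,315),(633,308)]),49.5)[:,:2]-o)@R)
print("ridge",(ray(c,f([(495,155),(525,155)]),61.5)[:,:2]-o)@R)
print("rails",(ray(c,f([(145,100),(685,95),(680,315)]),51)[:,:2]-o)@R)
print("well R edge",(ray(c,f([(662,180)]),46)[:,:2]-o)@R)
E
```

```text
yaw 10.510004849168777 o [ 565.02442322 -210.79839016] 
 [[-122.44600746   90.27271247]
 [-123.72126799  -90.32787709]
 [ -26.30937902  -87.50247808]
 [ -27.52334553   87.55764271]]
plate [[-39.57601238   6.48990964]
 [-39.88110814 -54.91358029]
 [-89.87809016   1.29657026]
 [-89.25224526 -57.47684876]]
ridge [[-48.25622164 -23.93619225]
 [-48.39477947 -30.82342758]]
rails [[-35.24076758  58.1490997 ]
 [-36.84333524 -68.81395477]
 [-90.82371409 -68.92210434]]
well R edge [[-58.04520395 -64.44595892]]
```

Request:
send_rows:
  motion:
    - {"slide": [0.2, -0.6, 0], "twist": [0, 0, 0.2]}
    - {"slide": [0.2, -0.6, -1.5], "twist": [0, 0, 0.2]}
    - {"slide": [0.2, -0.6, -2], "twist": [0, 0, 0.2]}
    - {"slide": [0.2, -0.6, -2], "twist": [0, 0, 0.2]}
    - {"slide": [0.2, -0.6, -2], "twist": [0, 0, 0.2]}
    - {"slide": [0.2, -0.6, -2], "twist": [0, 0, 0.2]}
    - {"slide": [0, -0.4, -2], "twist": [0, 0, 0]}
    - {"slide": [0, 0, -2], "twist": [0, 0, 0]}
    - {"slide": [0, 0, -1.5], "twist": [0, 0, 0]}
    - {"slide": [0, 0, 0], "twist": [0, 0, 0]}
  fingers: 0

```text
time_s: 2.15
tool_pos: [506.5, -292.8, 234.7]
eef_rot: [0.996, 0.089, -0.008, -0.003]
ft_force: [-0.0, -0.3, -0.3]
finger_gap: 0.6
```

```bash
cat > st.py <<'E'
from cell import manip
import numpy as np
from scipy.spatial.transform import Rotation as Ro
def st(o=(564.5,-210.5),yaw=10.5):
    s=manip.get_state();R=Ro.from_quat(s["eef_rot"]);tip=s["tool_pos"]+R.apply([0,0,166])
    d=Ro.from_euler("z",-yaw,degrees=True).apply(tip-[*o,0])
    G=Ro.from_euler("z",yaw,degrees=True)*Ro.from_euler("x",180,degrees=True)
    print("t",s["time_s"],"tip own",d.round(1),"gap",s["finger_gap"].round(1),"F own",Ro.from_euler("z",-yaw,degrees=True).apply(s["ft_force"]).round(2),"rotfix deg",(G*R.inv()).as_rotvec(degrees=True).round(2))
st()
E
python3 - <<'E'
import st,cv2
c=st.manip.read_camera("wrist");cv2.imwrite("pics/w2.png",c["pixels"][:,:,::-1])
E
```

```text
Traceback (most recent call last):
  File "st.py", line 9, in <module>
    st()
    ~~^^
  File "st.py", line 8, in st
    print("t",s["time_s"],"tip own",d.round(1),"gap",s["finger_gap"].round(1),"F own",Ro.from_euler("z",-yaw,degrees=True).apply(s["ft_force"]).round(2),"rotfix deg",(G*R.inv()).as_rotvec(degrees=True).round(2))
                                                     ^^^^^^^^^^^^^^^^^^^^^
AttributeError: 'float' object has no attribute 'round'
```

```bash
sed -i 's/s\["finger_gap"\].round(1)/round(s["finger_gap"],1)/' st.py
python3 - <<'E'
import st,cv2
c=st.manip.read_camera("wrist");cv2.imwrite("pics/w2.png",c["pixels"][:,:,::-1])
E
```

```text
t 2.15 tip own [-74.7 -69.2  68.7] gap 0.6 F own [-0.1  -0.33 -0.29] rotfix deg [-0.2  -0.99  0.32]
```

View pics/w2.png

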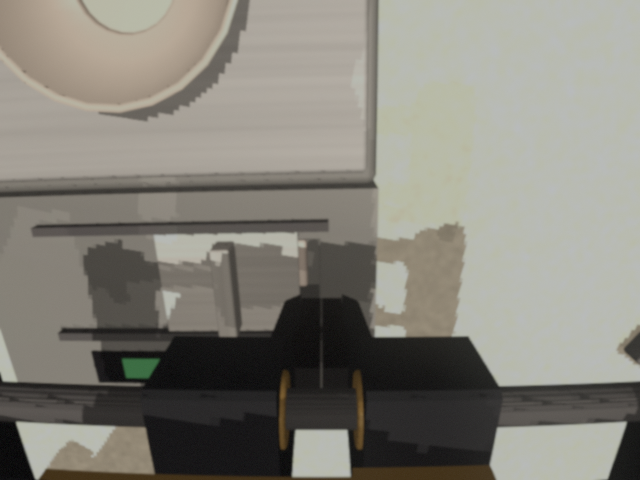

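The wrist view shows the closed fingertips at about (325,300), on the right of the ridge (about (228,290)) and between the rails at rows 228 and 332. Next I center them and lower.

Request:
send_rows:
  motion:
    - {"slide": [0.3, 0.3, 0], "twist": [-0.1, -0.5, 0.15]}
    - {"slide": [0.3, 0.3, -0.3], "twist": [-0.1, -0.5, 0.15]}
    - {"slide": [0, 0, -0.3], "twist": [0, 0, 0]}
    - {"slide": [0, 0, -0.3], "twist": [0, 0, 0]}
    - {"slide": [0, 0, -0.2], "twist": [0, 0, 0]}
    - {"slide": [0, 0, 0], "twist": [0, 0, 0]}
    - {"slide": [0, 0, 0], "twist": [0, 0, 0]}
    - {"slide": [0, 0, 0], "twist": [0, 0, 0]}
    - {"slide": [0, 0, 0], "twist": [0, 0, 0]}
    - {"slide": [0, 0, 0], "twist": [0, 0, 0]}

```text
time_s: 3.2
tool_pos: [513.1, -288.7, 226.5]
eef_rot: [0.996, 0.09, 0.003, 0.002]
ft_force: [-0.3, 0.3, -0.1]
finger_gap: 0.3
```

```bash
python3 st.py
```

```text
t 3.2 tip own [-63.7 -68.4  60.5] gap 0.3 F own [-0.26  0.34 -0.06] rotfix deg [0.23 0.41 0.13]
```

Request:
send_rows:
  motion:
    - {"slide": [0, 0, -0.3], "twist": [0.2, 0.4, 0.1]}
    - {"slide": [0, 0, -0.3], "twist": [0, 0, 0]}
    - {"slide": [0, 0, 0], "twist": [0, 0, 0]}
    - {"slide": [-0.05, 0.3, 0], "twist": [0, 0, 0]}
    - {"slide": [-0.05, 0.3, 0], "twist": [0, 0, 0]}
    - {"slide": [-0.05, 0.3, 0], "twist": [0, 0, 0]}
    - {"slide": [-0.05, 0.3, 0], "twist": [0, 0, 0]}
    - {"slide": [-0.05, 0.3, 0], "twist": [0, 0, 0]}
    - {"slide": [-0.05, 0.3, 0], "twist": [0, 0, 0]}
    - {"slide": [0, 0, 0], "twist": [0, 0, 0]}

```text
time_s: 4.2
tool_pos: [509.8, -268.8, 220.0]
eef_rot: [0.996, 0.092, -0.0, 0.0]
ft_force: [0.6, 0.1, 0.8]
finger_gap: 0.6
```

```bash
python3 st.py
```

```text
t 4.2 tip own [-64.5 -47.4  54. ] gap 0.6 F own [ 0.65 -0.05  0.78] rotfix deg [ 0.01 -0.04 -0.01]
```

Request:
send_rows:
  motion:
    - {"slide": [-0.08, 0.4, 0], "twist": [0, 0, 0]}
    - {"slide": [-0.08, 0.4, 0], "twist": [0, 0, 0]}
    - {"slide": [-0.08, 0.4, 0], "twist": [0, 0, 0]}
    - {"slide": [-0.08, 0.4, 0], "twist": [0, 0, 0]}
    - {"slide": [-0.08, 0.4, 0], "twist": [0, 0, 0]}
    - {"slide": [-0.08, 0.4, 0], "twist": [0, 0, 0]}
    - {"slide": [-0.08, 0.4, 0], "twist": [0, 0, 0]}
    - {"slide": [-0.08, 0.4, 0], "twist": [0, 0, 0]}
    - {"slide": [-0.08, 0.3, 0], "twist": [0, 0, 0]}
    - {"slide": [0, 0, 0], "twist": [0, 0, 0]}

```text
time_s: 5.2
tool_pos: [502.3, -232.4, 220.2]
eef_rot: [0.996, 0.091, 0.001, 0.002]
ft_force: [-0.2, -0.9, -0.6]
finger_gap: -0.0
```

```bash
python3 st.py
```

```text
t 5.2 tip own [-65.1 -10.8  54.2] gap -0.0 F own [-0.31 -0.83 -0.64] rotfix deg [0.19 0.08 0.07]
```

Request:
send_rows:
  motion:
    - {"slide": [-0.04, 0.2, 0], "twist": [0, 0, 0]}
    - {"slide": [-0.04, 0.2, 0], "twist": [0, 0, 0]}
    - {"slide": [-0.04, 0.2, 0], "twist": [0, 0, 0]}
    - {"slide": [-0.04, 0.2, 0], "twist": [0, 0, 0]}
    - {"slide": [-0.04, 0.2, 0], "twist": [0, 0, 0]}
    - {"slide": [-0.04, 0.2, 0], "twist": [0, 0, 0]}
    - {"slide": [-0.04, 0.2, 0], "twist": [0, 0, 0]}
    - {"slide": [-0.04, 0.2, 0], "twist": [0, 0, 0]}
    - {"slide": [-0.04, 0.2, 0], "twist": [0, 0, 0]}
    - {"slide": [-0.04, 0.2, 0], "twist": [0, 0, 0]}

```text
time_s: 6.2
tool_pos: [498.6, -217.2, 220.5]
eef_rot: [0.996, 0.088, 0.003, 0.007]
ft_force: [1.1, -5.8, -3.4]
finger_gap: 0.2
```

```bash
python3 st.py
```

```text
t 6.2 tip own [-65.3   3.1  54.5] gap 0.2 F own [ 0.04 -5.88 -3.42] rotfix deg [0.76 0.38 0.4 ]
```

Request:
send_rows:
  motion:
    - {"slide": [-0.05, 0.25, 0], "twist": [0, 0, 0]}
    - {"slide": [-0.05, 0.25, 0], "twist": [0, 0, 0]}
    - {"slide": [-0.05, 0.25, 0], "twist": [0, 0, 0]}
    - {"slide": [-0.05, 0.25, 0], "twist": [0, 0, 0]}
    - {"slide": [-0.05, 0.25, 0], "twist": [0, 0, 0]}
    - {"slide": [-0.05, 0.25, 0], "twist": [0, 0, 0]}
    - {"slide": [-0.05, 0.25, 0], "twist": [0, 0, 0]}
    - {"slide": [-0.05, 0.25, 0], "twist": [0, 0, 0]}
    - {"slide": [-0.05, 0.25, 0], "twist": [0, 0, 0]}
    - {"slide": [-0.05, 0.25, 0], "twist": [0, 0, 0]}

```text
time_s: 7.2
tool_pos: [495.6, -211.7, 221.9]
eef_rot: [0.997, 0.078, 0.01, 0.024]
ft_force: [1.9, -7.5, -3.3]
finger_gap: 0.4
```

```bash
python3 st.py
```

```text
t 7.2 tip own [-65.5   3.   56.1] gap 0.4 F own [ 0.54 -7.69 -3.33] rotfix deg [2.68 1.39 1.6 ]
```

Request:
send_rows:
  motion:
    - {"slide": [0.1, -0.5, 0], "twist": [0, 0, 0]}
    - {"slide": [0.1, -0.5, 0], "twist": [0, 0, 0]}
    - {"slide": [0.15, -0.5, 0.4], "twist": [0.7, 0.4, 0.4]}
    - {"slide": [0.15, -0.5, 0.4], "twist": [0.7, 0.4, 0.4]}
    - {"slide": [0.15, -0.5, 0.4], "twist": [0.7, 0.4, 0.4]}
    - {"slide": [0.15, -0.5, 0.4], "twist": [0.6, 0.2, 0.4]}
    - {"slide": [0.15, -0.5, 0.4], "twist": [0, 0, 0]}
    - {"slide": [0.15, -0.5, 0.3], "twist": [0, 0, 0]}
    - {"slide": [0.1, -0.4, 0], "twist": [0, 0, 0]}
    - {"slide": [0, 0, 0], "twist": [0, 0, 0]}

```text
time_s: 8.2
tool_pos: [507.5, -254.8, 245.7]
eef_rot: [0.996, 0.094, -0.002, -0.005]
ft_force: [-0.3, -0.3, -0.4]
finger_gap: 0.3
```

```bash
python3 - <<'E'
import st,cv2
c=st.manip.read_camera("wrist");cv2.imwrite("pics/w3.png",c["pixels"][:,:,::-1]);st.np.savez("pics/w3.npz",**c)
E
```

```text
t 8.2 tip own [-64.8 -31.4  79.7] gap 0.3 F own [-0.32 -0.2  -0.4 ] rotfix deg [-0.55 -0.34 -0.28]
```

View pics/w3.png

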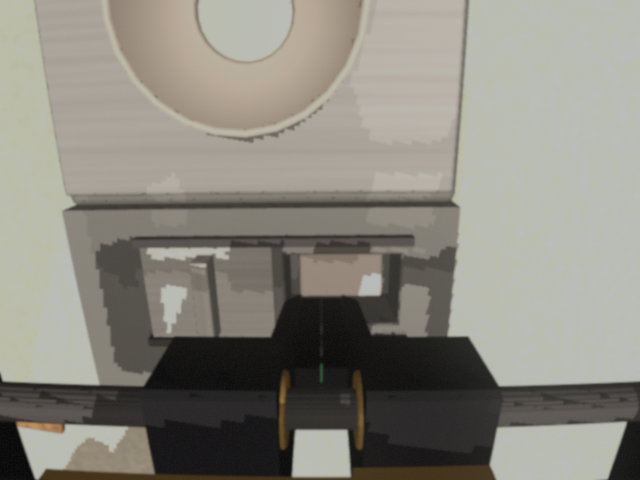

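The shutter is open, and the key shows from (300,252) to (383,297). The right edge of the well is at x≈400.

```bash
python3 - <<'E'
from h import *
c=dict(np.load("pics/w3.npz"));a=np.radians(10.5);R=np.array([[np.cos(a),-np.sin(a)],[np.sin(a),np.cos(a)]])
f=lambda L,z:print(((ray(c,L,z)[:,:2]-[564.5,-210.5])@R).round(1))
f([(300,253),(383,253),(383,297)],28)      # key: y -17,-59, x -53
f([(68,208),(459,205)],46)                 # console rear corners -25,+-90
f([(401,260),(401,320)],46)                # well right edge -65
f([(283,290)],48)                          # plate right edge -6
E
```

```text
[[-55.4 -19.3]
 [-55.  -60.9]
 [-79.4 -62.2]]
[[-28.1  85.2]
 [-25.7 -90.7]]
[[-51.8 -66.7]
 [-82.8 -68.8]]
[[-66.5 -12.5]]
```

Request:
send_rows:
  motion:
    - {"slide": [-0.1, -0.4, 0], "twist": [-0.3, -0.2, -0.2]}
    - {"slide": [-0.05, -0.3, -0.3], "twist": [-0.3, -0.1, -0.1]}
    - {"slide": [0, 0, -0.5], "twist": [0, 0, 0]}
    - {"slide": [0, 0, -0.5], "twist": [0, 0, 0]}
    - {"slide": [0, 0, -0.5], "twist": [0, 0, 0]}
    - {"slide": [0, 0, -0.5], "twist": [0, 0, 0]}
    - {"slide": [0, 0, -0.3], "twist": [0, 0, 0]}
    - {"slide": [0, 0, 0], "twist": [0, 0, 0]}
    - {"slide": [0, 0, 0], "twist": [0, 0, 0]}
    - {"slide": [0, 0, 0], "twist": [0, 0, 0]}

```text
time_s: 9.25
tool_pos: [505.4, -260.4, 215.9]
eef_rot: [0.996, 0.092, -0.002, -0.0]
ft_force: [0.1, 0.0, -0.4]
finger_gap: 0.3
```

```bash
python3 st.py
```

```text
t 9.25 tip own [-67.7 -38.1  49.9] gap 0.3 F own [ 0.06  0.02 -0.43] rotfix deg [-0.02 -0.19 -0.09]
```

Request:
send_rows:
  motion:
    - {"slide": [0.1, -0.1, -0.2], "twist": [0, -0.1, 0]}
    - {"slide": [0, 0, -0.3], "twist": [0, 0, 0]}
    - {"slide": [0, 0, -0.3], "twist": [0, 0, 0]}
    - {"slide": [0, 0, -0.3], "twist": [0, 0, 0]}
    - {"slide": [0, 0, -0.3], "twist": [0, 0, 0]}
    - {"slide": [0, 0, -0.3], "twist": [0, 0, 0]}
    - {"slide": [0, 0, -0.1], "twist": [0, 0, 0]}
    - {"slide": [0, 0, 0], "twist": [0, 0, 0]}
    - {"slide": [0, 0, 0], "twist": [0, 0, 0]}
    - {"slide": [0, 0, 0], "twist": [0, 0, 0]}

```text
time_s: 10.25
tool_pos: [506.7, -261.6, 196.6]
eef_rot: [0.996, 0.092, -0.0, -0.0]
ft_force: [0.0, -0.0, -0.1]
finger_gap: 0.7
```

```bash
python3 st.py
```

```text
t 10.25 tip own [-66.3 -39.7  30.6] gap 0.7 F own [ 0.02 -0.02 -0.13] rotfix deg [-0.01 -0.04 -0.08]
```

Nothing is touching and the tip is centred. I'll press in small steps.

Request:
send_rows:
  motion:
    - {"slide": [0, 0, -0.15], "twist": [0, 0, 0]}
    - {"slide": [0, 0, -0.15], "twist": [0, 0, 0]}
    - {"slide": [0, 0, -0.15], "twist": [0, 0, 0]}
    - {"slide": [0, 0, -0.15], "twist": [0, 0, 0]}
    - {"slide": [0, 0, -0.15], "twist": [0, 0, 0]}
    - {"slide": [0, 0, -0.15], "twist": [0, 0, 0]}
    - {"slide": [0, 0, -0.15], "twist": [0, 0, 0]}
    - {"slide": [0, 0, -0.15], "twist": [0, 0, 0]}
    - {"slide": [0, 0, -0.15], "twist": [0, 0, 0]}
    - {"slide": [0, 0, -0.15], "twist": [0, 0, 0]}

```text
time_s: 11.25
tool_pos: [506.6, -261.4, 188.3]
eef_rot: [0.996, 0.092, 0.001, 0.001]
ft_force: [-1.9, 1.8, 15.4]
finger_gap: 0.4
```

```bash
python3 st.py
```

```text
t 11.25 tip own [-66.1 -39.9  22.3] gap 0.4 F own [-1.56  2.12 15.36] rotfix deg [ 0.1   0.07 -0.06]
```

Request:
send_rows:
  motion:
    - {"slide": [0, 0, -0.1], "twist": [0, 0, 0]}
    - {"slide": [0, 0, -0.1], "twist": [0, 0, 0]}
    - {"slide": [0, 0, -0.1], "twist": [0, 0, 0]}
    - {"slide": [0, 0, -0.1], "twist": [0, 0, 0]}
    - {"slide": [0, 0, -0.1], "twist": [0, 0, 0]}
    - {"slide": [0, 0, -0.1], "twist": [0, 0, 0]}
    - {"slide": [0, 0, -0.1], "twist": [0, 0, 0]}
    - {"slide": [0, 0, -0.1], "twist": [0, 0, 0]}
    - {"slide": [0, 0, -0.1], "twist": [0, 0, 0]}
    - {"slide": [0, 0, -0.1], "twist": [0, 0, 0]}

```text
time_s: 12.25
tool_pos: [506.2, -261.0, 188.4]
eef_rot: [0.996, 0.092, 0.002, 0.002]
ft_force: [-2.3, 1.5, 11.0]
finger_gap: 0.2
```

Request:
send_rows:
  motion:
    - {"slide": [0, 0, -0.1], "twist": [0, 0, 0]}
    - {"slide": [0, 0, -0.1], "twist": [0, 0, 0]}
    - {"slide": [0, 0, -0.1], "twist": [0, 0, 0]}
    - {"slide": [0, 0, -0.1], "twist": [0, 0, 0]}
    - {"slide": [0, 0, -0.1], "twist": [0, 0, 0]}
    - {"slide": [0, 0, -0.1], "twist": [0, 0, 0]}
    - {"slide": [0, 0, -0.1], "twist": [0, 0, 0]}
    - {"slide": [0, 0, -0.1], "twist": [0, 0, 0]}
    - {"slide": [0, 0, -0.1], "twist": [0, 0, 0]}
    - {"slide": [0, 0, -0.1], "twist": [0, 0, 0]}

```text
time_s: 13.25
tool_pos: [505.8, -260.6, 188.4]
eef_rot: [0.996, 0.092, 0.003, 0.004]
ft_force: [-3.0, 1.6, 11.8]
finger_gap: 0.5
```

```bash
python3 st.py
```

```text
t 13.25 tip own [-66.  -39.8  22.4] gap 0.5 F own [-2.69  2.15 11.83] rotfix deg [ 0.4   0.36 -0.04]
```

Held at the bottom for 2 s with about 11 N. Now I raise.

Request:
send_rows:
  motion:
    - {"slide": [0, 0, 0.3], "twist": [0, 0, 0]}
    - {"slide": [0, 0, 0.5], "twist": [0, 0, 0]}
    - {"slide": [0, 0, 0.6], "twist": [0, 0, 0]}
    - {"slide": [0, 0, 0.6], "twist": [0, 0, 0]}
    - {"slide": [0, 0, 0.8], "twist": [0, 0, 0]}
    - {"slide": [0, 0, 0.8], "twist": [0, 0, 0]}
    - {"slide": [0, 0, 0.8], "twist": [0.2, 0.2, 0]}
    - {"slide": [0, 0, 0.8], "twist": [0.2, 0.2, 0]}
    - {"slide": [0, 0, 0.3], "twist": [0, 0, 0]}
    - {"slide": [0, 0, 0], "twist": [0, 0, 0]}

```text
time_s: 14.25
tool_pos: [506.0, -260.8, 248.2]
eef_rot: [0.996, 0.092, 0.0, -0.0]
ft_force: [-0.2, 0.5, -0.4]
finger_gap: 0.4
```

```bash
python3 st.py
```

```text
t 14.25 tip own [-66.6 -38.8  82.2] gap 0.4 F own [-0.14  0.52 -0.36] rotfix deg [-0.01  0.01 -0.04]
```

Request:
send_rows:
  motion:
    - {"slide": [-0.1, 0.6, 0], "twist": [0, 0, 0]}
    - {"slide": [-0.2, 1.1, 0], "twist": [0, 0, 0]}
    - {"slide": [-0.2, 1.1, 0], "twist": [0, 0, 0]}
    - {"slide": [-0.2, 1.1, 0], "twist": [0, 0, 0]}
    - {"slide": [-0.2, 1.1, 0], "twist": [0, 0, 0]}
    - {"slide": [-0.2, 1.1, 0], "twist": [0, 0, 0]}
    - {"slide": [-0.2, 1.1, 0], "twist": [0, 0, 0]}
    - {"slide": [-0.2, 1.1, 0], "twist": [0, 0, 0]}
    - {"slide": [-0.1, 0.6, 0], "twist": [0, 0, 0]}
    - {"slide": [0, 0, 0], "twist": [0, 0, 0]}

```text
time_s: 15.25
tool_pos: [487.8, -161.2, 247.2]
eef_rot: [0.996, 0.094, -0.001, -0.001]
ft_force: [-0.9, 0.2, -0.1]
finger_gap: 0.5
```

```bash
python3 - <<'E'
import st,cv2
c=st.manip.read_camera("wrist");cv2.imwrite("pics/w4.png",c["pixels"][:,:,::-1]);st.np.savez("pics/w4.npz",**c)
E
```

```text
t 15.25 tip own [-66.8  63.   81.2] gap 0.5 F own [-0.89  0.38 -0.14] rotfix deg [-0.16 -0.16 -0.27]
```

View pics/w4.png

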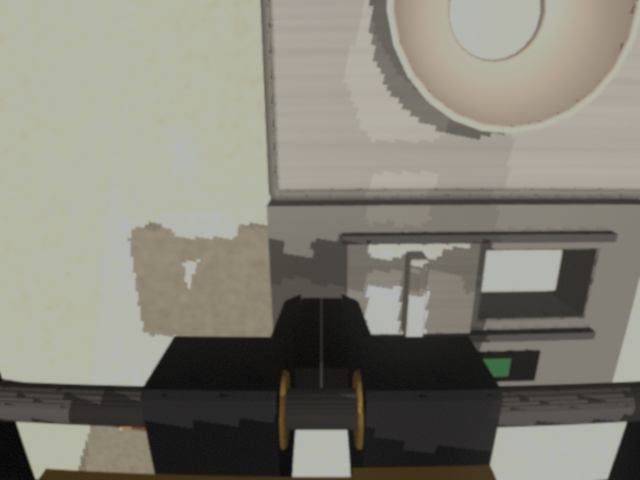

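The well is fully open with the key up. The ridge is at x≈415 and the fingers are on its left. I'll lower and push back.

Request:
send_rows:
  motion:
    - {"slide": [0.1, 0, -0.3], "twist": [-0.1, -0.1, -0.2]}
    - {"slide": [0, 0, -0.5], "twist": [0, 0, 0]}
    - {"slide": [0, 0, -0.5], "twist": [0, 0, 0]}
    - {"slide": [0, 0, -0.5], "twist": [0, 0, 0]}
    - {"slide": [0, 0, -0.4], "twist": [0, 0, 0]}
    - {"slide": [0, 0, -0.3], "twist": [0, 0, 0]}
    - {"slide": [0, 0, 0], "twist": [0, 0, 0]}
    - {"slide": [0, 0, 0], "twist": [0, 0, 0]}
    - {"slide": [0, 0, 0], "twist": [0, 0, 0]}
    - {"slide": [0, 0, 0], "twist": [0, 0, 0]}

```text
time_s: 16.3
tool_pos: [489.0, -164.4, 219.5]
eef_rot: [0.996, 0.09, -0.0, 0.001]
ft_force: [0.1, 0.8, -0.8]
finger_gap: 0.8
```

```bash
python3 st.py
```

```text
t 16.3 tip own [-65.9  58.9  53.5] gap 0.8 F own [ 0.2   0.79 -0.8 ] rotfix deg [ 0.08 -0.01  0.23]
```

Request:
send_rows:
  motion:
    - {"slide": [0.08, -0.4, 0.05], "twist": [0, 0, 0.2]}
    - {"slide": [0.08, -0.4, 0], "twist": [0, 0, 0]}
    - {"slide": [0.08, -0.4, 0], "twist": [0, 0, 0]}
    - {"slide": [0.08, -0.4, 0], "twist": [0, 0, 0]}
    - {"slide": [0.08, -0.4, 0], "twist": [0, 0, 0]}
    - {"slide": [0.08, -0.4, 0], "twist": [0, 0, 0]}
    - {"slide": [0.08, -0.4, 0], "twist": [0, 0, 0]}
    - {"slide": [0.08, -0.4, 0], "twist": [0, 0, 0]}
    - {"slide": [0.08, -0.4, 0], "twist": [0, 0, 0]}
    - {"slide": [0.08, -0.4, 0], "twist": [0, 0, 0]}

```text
time_s: 17.3
tool_pos: [497.6, -205.9, 220.6]
eef_rot: [0.996, 0.093, -0.0, -0.001]
ft_force: [-1.2, 2.0, 1.3]
finger_gap: 0.8
```

```bash
python3 st.py
```

```text
t 17.3 tip own [-64.9  17.   54.6] gap 0.8 F own [-0.86  2.15  1.27] rotfix deg [-0.08 -0.03 -0.12]
```

Request:
send_rows:
  motion:
    - {"slide": [0.06, -0.35, 0], "twist": [0, 0, 0]}
    - {"slide": [0.06, -0.35, 0], "twist": [0, 0, 0]}
    - {"slide": [0.06, -0.35, 0], "twist": [0, 0, 0]}
    - {"slide": [0.06, -0.35, 0], "twist": [0, 0, 0]}
    - {"slide": [0.06, -0.3, 0], "twist": [0, 0, 0]}
    - {"slide": [0.04, -0.25, 0], "twist": [0, 0, 0]}
    - {"slide": [0.04, -0.25, 0], "twist": [0, 0, 0]}
    - {"slide": [0.04, -0.25, 0], "twist": [0, 0, 0]}
    - {"slide": [0.04, -0.25, 0], "twist": [0, 0, 0]}
    - {"slide": [0.04, -0.25, 0], "twist": [0, 0, 0]}

```text
time_s: 18.3
tool_pos: [503.7, -237.9, 220.6]
eef_rot: [0.996, 0.093, 0.001, -0.001]
ft_force: [0.3, 1.9, 1.9]
finger_gap: 0.3
```

```bash
python3 st.py
```

```text
t 18.3 tip own [-64.5 -15.6  54.6] gap 0.3 F own [0.65 1.84 1.87] rotfix deg [-0.09  0.06 -0.14]
```

Request:
send_rows:
  motion:
    - {"slide": [0.04, -0.2, 0], "twist": [0, 0, 0]}
    - {"slide": [0.04, -0.2, 0], "twist": [0, 0, 0]}
    - {"slide": [0.04, -0.2, 0], "twist": [0, 0, 0]}
    - {"slide": [0.04, -0.2, 0], "twist": [0, 0, 0]}
    - {"slide": [0.04, -0.2, 0], "twist": [0, 0, 0]}
    - {"slide": [0.04, -0.2, 0], "twist": [0, 0, 0]}
    - {"slide": [0.04, -0.2, 0], "twist": [0, 0, 0]}
    - {"slide": [0.04, -0.2, 0], "twist": [0, 0, 0]}
    - {"slide": [0.04, -0.2, 0], "twist": [0, 0, 0]}
    - {"slide": [0.04, -0.2, 0], "twist": [0, 0, 0]}

```text
time_s: 19.3
tool_pos: [506.7, -248.2, 220.8]
eef_rot: [0.995, 0.097, -0.004, -0.011]
ft_force: [-1.0, 6.3, 3.1]
finger_gap: 0.6
```

```bash
python3 st.py
```

```text
t 19.3 tip own [-64.5 -23.   54.8] gap 0.6 F own [0.12 6.36 3.06] rotfix deg [-1.16 -0.52 -0.69]
```

Request:
send_rows:
  motion:
    - {"slide": [0.05, -0.25, 0], "twist": [0, 0, 0]}
    - {"slide": [0.05, -0.25, 0], "twist": [0, 0, 0]}
    - {"slide": [0.05, -0.25, 0], "twist": [0, 0, 0]}
    - {"slide": [0.05, -0.25, 0], "twist": [0, 0, 0]}
    - {"slide": [0.05, -0.25, 0], "twist": [0, 0, 0]}
    - {"slide": [0.05, -0.25, 0], "twist": [0, 0, 0]}
    - {"slide": [0, 0, 0], "twist": [0, 0, 0]}
    - {"slide": [-0.1, 0.5, 0], "twist": [0, 0, 0]}
    - {"slide": [-0.1, 0.5, 0], "twist": [0, 0, 0]}
    - {"slide": [0, 0, 0], "twist": [0, 0, 0]}

```text
time_s: 20.3
tool_pos: [505.6, -242.5, 220.8]
eef_rot: [0.995, 0.102, -0.009, -0.02]
ft_force: [0.5, -0.1, -0.3]
finger_gap: -0.1
```

```bash
python3 st.py
```

```text
t 20.3 tip own [-66.1 -13.8  54.9] gap -0.1 F own [ 0.52 -0.17 -0.3 ] rotfix deg [-2.23 -1.21 -1.16]
```

Request:
send_rows:
  motion:
    - {"slide": [0, 0.3, 0.5], "twist": [0, 0, 0]}
    - {"slide": [0, 0, 1.5], "twist": [0, 0, 0]}
    - {"slide": [0, 0, 2.0], "twist": [0, 0, 0]}
    - {"slide": [0, 0, 2.5], "twist": [0, 0, 0]}
    - {"slide": [0, 0, 2.5], "twist": [0, 0, 0]}
    - {"slide": [0, 0, 2.5], "twist": [0, 0, 0]}
    - {"slide": [0, 0, 2.0], "twist": [0, 0, 0]}
    - {"slide": [-0.3, 0, 1], "twist": [0, 0, 0]}
    - {"slide": [-0.5, 0, 0], "twist": [0, 0, 0]}
    - {"slide": [0, 0, 0], "twist": [0, 0, 0]}

```text
time_s: 21.3
tool_pos: [495.2, -240.5, 379.0]
eef_rot: [0.995, 0.101, -0.007, -0.018]
ft_force: [-0.2, 0.8, -0.6]
finger_gap: 0.3
```

```bash
python3 - <<'E'
import st,cv2,numpy as np
c=st.manip.read_camera("wrist");st.np.savez("pics/w5.npz",**c)
t=st.manip.read_camera("top")["pixels"]; t0=np.load("pics/top0.npz")["pixels"]
w=cv2.resize(c["pixels"][100:320,100:500],(800,440))
f=lambda i:cv2.resize(i[190:310,190:440],(400,160))
cv2.imwrite("pics/w5.png",np.vstack([w,np.hstack([f(t0),f(t)])])[:,:,::-1])
E
```

```text
t 21.3 tip own [-75.4 -10.9 213.1] gap 0.3 F own [-0.08  0.8  -0.61] rotfix deg [-1.93 -0.98 -1.04]
```

View pics/w5.png

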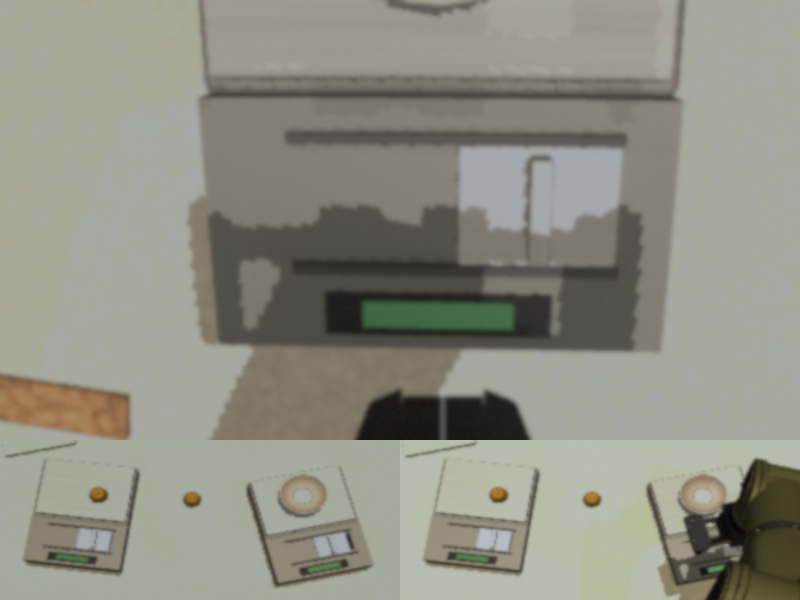

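The shutter is flush with the rail end, the well is covered, and the dish, the bells and scale_b look unmoved. I'm handing in.

```bash
python3 -c "
from cell import manip;print(manip.job_done())"
```

```text
the job is handed in; nothing more can be done
None
```

The scale carrying the dish is zeroed, and I handed the job in at about 21 s of the 51 s allowed. The tool reports no verdict, so what follows is from my own checks.

- **Shutter open:** I pushed the ridge with closed fingertips until the tip stopped moving against about 7.7 N. The wrist picture then showed the well fully uncovered.
- **Key press:** the fingertips held the key down with 11–15 N for at least 2 s. The tip stood about 22 mm above the table, which is where the key should bottom out. A picture afterwards showed the well open and the key visible, apparently up.
- **Shutter closed:** I pushed the shutter back until the tip stopped at about 6.4 N, then pushed a little more. The last wrist picture shows the plate flush with the rail ends and no gap over the well. The two stop positions fit the 62 mm travel if the closed fingertips are about 28 mm wide, a width I did not measure.
- **Everything else:** in the final pictures the dish, both bells and the other scale look unmoved. The arm hid part of scale_a in the last top view, and I did not check the loupe or brush at the end. The gripper is well above the scale and touching nothing.

My first estimate of the scale's position was 2–3 mm off along its y axis. A close-up of the key showed this, and I corrected for it before pressing. While pushing against the end stops the tool tilted by 2–3°, which I took out before pressing the key but not after the final push.

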